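Find the flush catch and open the battery hatch

TASK

With closed fingers, touch down on the flat grey panel on top of the power station and feel along it until you come upon the flush release button, then press that button down with the fingertips until the orange battery hatch springs open by itself. Take the hand away and leave the hatch open. Do not push the hatch itself, and grasp or move nothing else on the bench.

Things in the scene. Friction and masses are not known exactly. Their poses are not given: they have to be found in the camera images.
- station: Portable power station fixed on the bench, dark grey, orange side grips: 240 mm deep (x), 340 wide (y; 378 over grips), 120 high. Origin: centre of underside; x from its display front to its back, y to its left, z up. A flat grey panel lies on top along the front; behind it the orange hatch (84 x 138 mm, upper face 126 mm up) between two black guides 130 mm up.
- panel_mid (a point): Middle of the visible grey panel, on its surface, 116 mm above the bench; axes as the station's. The panel is rigid and shows through a window 84 mm deep (x) and 170 mm long (y), whose rim stands 4 mm above it. The release button lies midway across the depth (x = 0), its centre 0 to 40 mm to either side of this point along y: a different place each time, not told.
- panel_end (a point): Right-hand end (-y) of the visible panel, on its surface, midway across its depth, 85 mm from panel_mid. The button is a slightly darker grey rectangle, 44 mm (x) by 54 mm (y), in an opening of 46 x 56 mm, its top 2 mm below the panel. It gives under a light push; the panel does not. Closed fingertips about 30 mm wide enter the opening if within about 10 mm of its centre.
- release (a joint): How far the release button is pressed down, m: 0 at rest, 0.008 at its stop, where the fingertips are 10 mm below the panel surface. It starts to give at about 2 N, needs 6 to 8 N at the stop, and springs back. The catch lets the hatch go at about 0.005; press on to the stop.
- hatch (a joint): How far the orange sliding hatch has opened, m: 0 shut, 0.045 fully open. A spring drives it towards the station's back (+x of the station) once the button frees it, within about 1 s; it stays open. It cannot be opened otherwise.
- hatch_mid (a point): Centre of the upper face of the orange hatch cover (84 x 138 x 5 mm); it moves with the hatch. When shut it is 88 mm behind panel_mid.
- tape: Bystander: blue tape roll, 44 mm wide, 18 mm high, on the station's top behind the panel, left of the hatch. Origin: centre of underside.
- tin: Bystander: small brass tin, 36 mm wide, 28 mm high, on the station's top behind the panel, right of the hatch. Origin: centre of underside.
- spray: Bystander: spray can, 60 mm wide, 180 mm high, left on the bench. Origin: centre of underside.
- mug: Bystander: white mug, 80 mm wide, 90 mm high, left on the bench. Origin: centre of underside.
- driver: Bystander: screwdriver lying on the bench to the right. Origin under its middle.
- wrench: Bystander: wrench lying on the bench to the right. Origin under its middle.
- padlock: Bystander: brass padlock standing 70 mm high on the bench near the robot, to the right. Origin: centre of underside.
- oil: Bystander: oil bottle, 60 mm wide, 140 mm high, left rear of the bench. Origin: centre of underside.

How it is judged:
By the outcome, as a careful person would: the job done as asked, in the order asked, and still so for the second after the job is handed in, with the robot touching nothing.
It also fails if it takes over 61 s, if anything falls off the work surface, if the arm or the gripper's body presses on something with over 40 N, if the wrist force passes 120 N, or if a joint passes its speed limit or range.

ROBOT

A 6-joint arm with a two-finger parallel gripper is mounted at the origin on the work surface. World frame = base frame: x ahead of the robot, y to its left, z up, the work surface at z = 0. Lengths are in m, angles in rad, forces in N, time in s.
With the tool pointing down it reaches from about 0.325 to 0.75 m from the base axis. Payload 7.6 kg.
Tool frame: the origin (TCP) lies between the finger pads, 19 mm behind the fingertips; this is the grasp point; z points along the fingers, y is the line along which they close (so a half turn about z gives the same grasp; the last joint's range is limited). The gripper opens to 85 mm and grips with 20 to 120 N. Pads are 22 mm wide; open, the fingers measure 114 mm over their backs; the gripper's body (76 mm by 85 mm) begins 54 mm behind the grasp point. The pads swing forward as they close: fully open they stand 13 mm farther back than shut.
Start: joints at [1.078, 0.052, 1.401, -0, 1.689, -0.07], TCP at [0.215, 0.479, 0.25] pointing down, gripper open.
Joint ranges: [-2.9, 2.9], [-0.91, 2.17], [0.12, 2.37], [-1.06, 4.2], [0.26, 2.73], [-2.93, 2.93]. Speed limits (rad/s): [2.57, 2.57, 3.01, 3.14, 3.14, 3.14].

INTERFACE

Orientations are given as [roll, pitch, yaw] about the fixed x, y, z axes, in that order (R = Rz(yaw) Ry(pitch) Rx(roll)).
In Python, from workcell import get_obs, read_camera, camera_info, job_done, find_in, cut_out gives the robot as it stands.
- The arm moves only by the tool carry_out, never from a script. Its argument "moves" is a list of rows, each an object with "turn": the turn, a rotation vector about the tool's x, y, z in units of 10 degrees (1.0 is 10 degrees), a list of three; "slide": the shift along the tool's x, y, z in units of 0.06 m (1.0 is 0.06 m), a list of three; "fingers": the opening, from -1 (shut) to 1 (fully open). A call has 1 to 8 rows; each row shifts and turns the commanded pose from where the row before left it, along the tool's axes as they then stand; what a row does not reach is not made up. A row lasts 1/8 s, in which the tool goes at most 62.5 mm and 10.7 degrees, less where a joint would pass 70% of its speed; a pose out of reach is approached as far as the arm can. A call with a number of a shift or a turn outside -1 to 1 is refused whole. A call with a gripper value outside its range is refused whole. The fingers move at their own pace and stop on an object; the grip force is fixed at half the most. Time passes only in rows, so rows that do not move let the fingers close. It gives the time, the measured TCP pose, the force, the opening and the grip force at its end, in the units of the state.
- get_obs(): the state, without advancing time (a new reading comes with each control period).
- read_camera(name): name is "side" or "top"; returns the picture (480x640x3 uint8, red, green, blue); there is no depth.
- camera_info(name): a dict with "vfov" (degrees; the focal length in pixels is half the picture's height over the tangent of half this angle, whatever the lens; pixels are square), "cx", "cy" (the principal point, pixels), "R" (3x3) and "t" (3): a world point X has camera coordinates R X + t. Camera axes: x right, y down, z forward; pixel columns grow to the right and rows downward; lengths in m; the calibration is good to about 2 mm. A picture is of the moment at which its call begins. camera_info takes no time and is no camera call.
- job_done(): hands the job in; it is judged then, once.
Trained networks look in the newest picture that a camera, given by its name, has taken for a name from the list of things; names that differ only in an ending like _2 or _b are one class to them, and where a whole thing is asked for, a point or a joint stands for the part that bears it (a point fixed in the world has none). Each returns a list of dicts, best first, with "score" (0 to 1); they miss things now and then, are a little off and sometimes report something else, mostly with a low value. They report only what shows in the picture. A call takes as long as a camera call.
- find_in(camera, thing): "at" ([x, y, z] in m, in the coordinates of the camera as it stood for that picture, good to about 4 mm: the middle of the surface that is visible of it).
- cut_out(camera, thing): "region" (480x640 bool, what is visible of it).
The state is a dict: "time_s": time; "qpos": joint angles; "dq": joint speeds; "joint_torque": joint torques, N m; "tcp_pos": TCP position; "eef_rot": TCP orientation; "ft_force": force on the tool from outside, world axes, zero at the start; "wrist_torque": the same for the moment, N m; "opening": finger opening in m; "gripper_force": force on a finger pad.
Only numpy, scipy, OpenCV 4.12 (cv2) and the standard library are available. Lean on these libraries where they do the work, as an engineer would, in place of code of your own. Each camera call takes 0.05 s, during which the arm holds its last target. There are 200 camera calls.

## Working session

There is one attempt and no reset: what is moved stays moved. The work goes in short steps, Python scripts to look and compute and a tool call to move; the robot and the scene stay as the last step left them, time stands still between calls to the robot, and variables do not carry over. Pictures are saved under pics/ and viewed, at most 10 in all, crops included, and the job is handed in when it is done.

Besides the shell and the picture viewer there is one more tool, called after "Request:" as name(argument=value, ...), one argument or row to a line, values as JSON. carry_out: Moves the arm, as the interface text tells. Its arguments: {"type":"object","properties":{"moves":{"type":"array","items":{"type":"object","properties":{"turn":{"type":"array","items":{"type":"number"}},"slide":{"type":"array","items":{"type":"number"}},"fingers":{"type":"number"}}}}},"required":["moves"]}

```bash
mkdir -p pics; cat > h.py <<'E'
import numpy as np, cv2
from workcell import *
def world(c,p):
    i=camera_info(c); return np.array(i["R"]).T@(np.array(p)-np.array(i["t"]))
def proj(c,X):
    i=camera_info(c); f=240/np.tan(np.radians(i["vfov"])/2); p=np.array(i["R"])@X+np.array(i["t"]); return f*p[:2]/p[2]+[i["cx"],i["cy"]]
def plane(c,uv,z):
    i=camera_info(c); f=240/np.tan(np.radians(i["vfov"])/2); R=np.array(i["R"]);C=-R.T@np.array(i["t"])
    d=R.T@np.array([(uv[0]-i["cx"])/f,(uv[1]-i["cy"])/f,1]); return C+d*(z-C[2])/d[2]
E
python3 - <<'E'
from h import *
np.set_printoptions(precision=4,suppress=True)
for c in("top","side"):
    im=read_camera(c); cv2.imwrite(f"pics/{c}0.png",im[:,:,::-1])
    for t in("station","panel_mid","panel_end","release","hatch","hatch_mid","tape","tin","spray","mug","oil","padlock"):
        try:
            for r in find_in(c,t)[:2]: 
                w=world(c,r["at"]); print(c,t,round(r["score"],2),w,proj(c,w))
        except Exception as e: print(c,t,e)
o=get_obs(); print(o["time_s"],o["tcp_pos"],o["eef_rot"],o["ft_force"])
E
```

```text
top station 0.64 [0.5281 0.0253 0.1176] [295.6949 228.6176]
top panel_mid 0.91 [0.5224 0.0325 0.1202] [293.3192 230.1702]
top panel_mid 0.72 [ 0.2892 -0.3497  0.0385] [412.6055 309.9632]
top panel_end 0.77 [0.524  0.0302 0.121 ] [294.0848 229.6232]
top panel_end 0.41 [ 0.44   -0.4618  0.021 ] [445.546  264.6122]
top release 0.68 [0.4715 0.0167 0.1171] [298.0053 246.4621]
top hatch 0.82 [0.5555 0.0403 0.1242] [291.0765 219.4877]
top hatch_mid 0.93 [0.5509 0.0385 0.1221] [291.6335 221.0987]
top tape 0.71 [0.5528 0.0383 0.1237] [291.6849 220.3843]
top tape 0.68 [0.5056 0.1562 0.1335] [253.0603 233.7232]
top tin 0.56 [0.5076 0.1563 0.1354] [252.9794 232.9425]
top tin 0.44 [ 0.6064 -0.0881  0.1441] [332.634  202.8948]
top spray 0.89 [0.4611 0.4164 0.1665] [165.3684 244.0439]
top spray 0.6 [0.5251 0.0319 0.1209] [293.5426 229.2718]
top mug 0.59 [0.2898 0.4296 0.0318] [167.42   305.0621]
top oil 0.7 [0.6204 0.4241 0.0946] [171.7473 199.5113]
top padlock 0.7 [ 0.2891 -0.3513  0.0399] [413.1831 309.9841]
side station 0.84 [ 0.5348 -0.0329  0.1205] [338.5802 232.8175]
side station 0.62 [0.5168
[... 203 characters left out ...]
7  0.003 ] [364.8407 472.4688]
side release 0.53 [0.4748 0.0106 0.1164] [311.2428 222.6497]
side hatch 0.84 [0.5553 0.0353 0.1237] [342.8165 209.9394]
side hatch_mid 0.93 [0.5564 0.0375 0.1236] [343.1499 209.248 ]
side tape 0.68 [0.5156 0.1444 0.134 ] [321.1776 177.7687]
side tin 0.75 [ 0.6049 -0.0939  0.1482] [374.0164 242.4768]
side spray 0.7 [0.4666 0.4107 0.1109] [293.7619 123.5826]
side mug 0.74 [0.2945 0.3971 0.0603] [238.0647 145.0878]
side mug 0.62 [0.5587 0.0347 0.1226] [344.2329 210.2878]
side oil 0.56 [0.6301 0.4142 0.073 ] [347.628  128.7592]
side padlock 0.85 [ 0.2915 -0.3609  0.0366] [241.8316 395.2579]
1.3 [0.2154 0.4788 0.25  ] [3.1415 0.     2.7188] [-0.2317  0.2441  0.2773]
```

```bash
python3 - <<'E'
import cv2
for c,(x,y) in(("top",(220,160)),("side",(240,140))):
    im=cv2.imread(f"pics/{c}0.png")[y:y+150,x:x+200]; cv2.imwrite(f"pics/{c}0c.png",cv2.resize(im,(800,600),interpolation=cv2.INTER_CUBIC))
E
```

```text
(no output)
```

View pics/top0c.png

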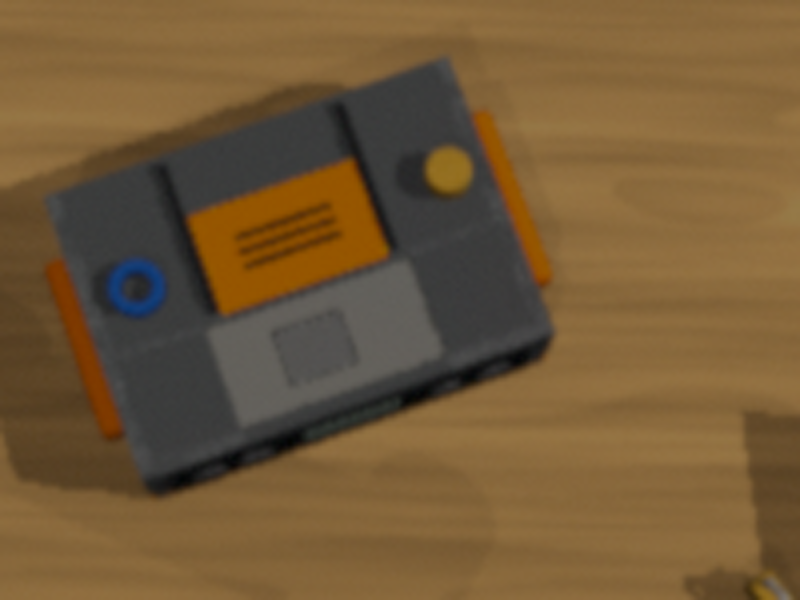

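View pics/side0c.png

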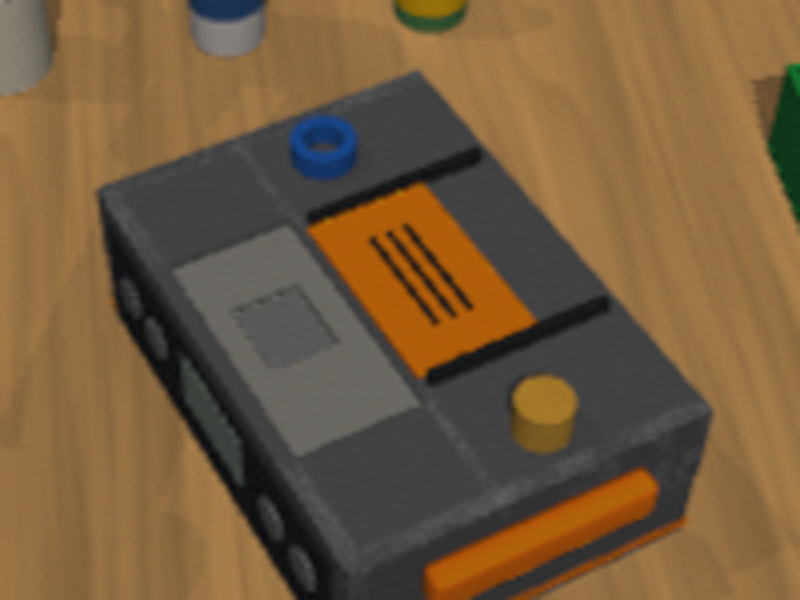

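The top crop shows the grey panel with corners (210,328), (408,262), (441,358) and (240,428), and a darker button centred near (316,347). The side crop has the button near (286,327). The hatch is shut, with the tape to its left and the tin to its right.

```bash
python3 - <<'E'
from h import *
np.set_printoptions(precision=4,suppress=True)
T=lambda u,v:(220+u/4,160+v/4); S=lambda u,v:(240+u/4,140+v/4)
P={}
for c,F,pts in(("top",T,[(210,328),(408,262),(441,358),(240,428),(316,347)]),("side",S,[(289,226),(419,405),(302,456),(174,268),(286,327)])):
    P[c]=np.array([plane(c,F(*p),.118)for p in pts]); print(c,P[c][:,:2],"mid",P[c][:4].mean(0))
    a=P[c]; d=a[0]-a[1]+a[3]-a[2]; print("yaw of y axis -90:",np.degrees(np.arctan2(d[1],d[0]))-90)
def tri(pts):
    A=[];b=[]
    for c,uv in pts:
        p0=plane(c,uv,0);p1=plane(c,uv,.2);d=(p1-p0)/np.linalg.norm(p1-p0);M=np.eye(3)-np.outer(d,d);A.append(M);b.append(M@p0)
    return np.linalg.solve(sum(A),sum(b))
for p,q in zip([(210,328),(408,262),(441,358),(240,428),(316,347)],[(289,226),(419,405),(302,456),(174,268),(286,327)]): print(tri([("top",T(*p)),("side",S(*q))]))
# box long edge via hatch mask
for c in("top","side"):
    read_camera(c)
    for t in("hatch","release"):
        r=cut_out(c,t)
        if r:
            m=r[0]["region"];ys,xs=np.nonzero(m); z=.126 if t=="hatch" else .114
            w=np.array([plane(c,(x,y),z)[:2] for x,y in zip(xs,ys)]).astype(np.float32); (ce,sz,an)=cv2.minAreaRect(w); print(c,t,len(xs),w.mean(0),ce,sz,an)
E
```

```text
top [[ 0.4838  0.0963]
 [ 0.5397 -0.0567]
 [ 0.4638 -0.0835]
 [ 0.4057  0.0706]
 [ 0.4705  0.0136]] mid [0.4732 0.0067 0.118 ]
yaw of y axis -90: 20.34785550265481
side [[ 0.4868  0.0962]
 [ 0.5456 -0.058 ]
 [ 0.4739 -0.0864]
 [ 0.4121  0.0694]
 [ 0.4756  0.012 ]] mid [0.4796 0.0053 0.118 ]
yaw of y axis -90: 21.2472521447623
[0.4855 0.0966 0.1172]
[ 0.5432 -0.0565  0.1151]
[ 0.4697 -0.083   0.1118]
[0.4092 0.0713 0.1149]
[0.4735 0.014  0.1149]
top hatch 1203 [0.5569 0.0385] (0.5579113364219666, 0.03804987668991089) (0.08872909098863602, 0.14314647018909454) 20.664339065551758
top release 252 [0.4714 0.0148] (0.47114261984825134, 0.014906883239746094) (0.04608890041708946, 0.05510588362812996) 20.00760841369629
side hatch 1482 [0.5574 0.0359] (0.5582688450813293, 0.036938637495040894) (0.08836337924003601, 0.14143721759319305) 21.488969802856445
side release 277 [0.4715 0.0151] (0.47138381004333496, 0.015179786831140518) (0.042566925287246704, 0.05273103341460228) 20.671785354614258
```

Request:
carry_out(
  moves=[
    {"turn":[0,0,0.9],"slide":[0,0,0],"fingers":-1},
    {"turn":[0,0,0.9],"slide":[0,0,0],"fingers":-1},
    {"turn":[0,0,0.9],"slide":[0,0,0],"fingers":-1},
    {"turn":[0,0,0.9],"slide":[0,0,0],"fingers":-1},
    {"turn":[0,0,0.9],"slide":[0,0,0],"fingers":-1},
    {"turn":[0,0,0],"slide":[-0.8,0.1,0],"fingers":-1},
    {"turn":[0,0,0],"slide":[-0.8,0.1,0],"fingers":-1},
    {"turn":[0,0,0],"slide":[-0.8,0.1,0],"fingers":-1},
  ],
)

```text
time_s: 2.6
tcp_pos: [0.2837, 0.3493, 0.25]
eef_rot: [3.141, -0.0, 1.934]
ft_force: [1.3, 0.1, -0.3]
opening: -0.0002
gripper_force: 0.0
```

Request:
carry_out(
  moves=[
    {"slide":[-0.8,0.1,0],"turn":[0,0,0],"fingers":-1},
    {"slide":[-0.8,0.1,0],"turn":[0,0,0],"fingers":-1},
    {"slide":[-0.8,0.1,0],"turn":[0,0,0],"fingers":-1},
    {"slide":[-0.8,0.1,0],"turn":[0,0,0],"fingers":-1},
    {"slide":[-0.8,0.1,0],"turn":[0,0,0],"fingers":-1},
    {"slide":[-0.8,0.1,0],"turn":[0,0,0],"fingers":-1},
    {"slide":[0,0,0],"turn":[0,0,0],"fingers":-1},
    {"slide":[0,0,0],"turn":[0,0,0],"fingers":-1},
  ],
)

```text
time_s: 3.6
tcp_pos: [0.419, 0.0943, 0.25]
eef_rot: [3.142, -0.0, 1.933]
ft_force: [-0.3, 0.0, 0.4]
opening: 0.0002
gripper_force: 0.0
```

Request:
carry_out(
  moves=[
    {"slide":[-0.67,0.09,0],"turn":[0,0,0],"fingers":-1},
    {"slide":[-0.67,0.09,0],"turn":[0,0,0],"fingers":-1},
    {"slide":[-0.67,0.09,0],"turn":[0,0,0],"fingers":-1},
    {"slide":[-0.67,0.09,0],"turn":[0,0,0],"fingers":-1},
    {"slide":[0,0,0.5],"turn":[0,0,0],"fingers":-1},
    {"slide":[0,0,0.5],"turn":[0,0,0],"fingers":-1},
    {"slide":[0,0,0.5],"turn":[0,0,0],"fingers":-1},
    {"slide":[0,0,0],"turn":[0,0,0],"fingers":-1},
  ],
)

```text
time_s: 4.6
tcp_pos: [0.4951, -0.0471, 0.1579]
eef_rot: [-3.138, -0.003, 1.935]
ft_force: [-0.2, 0.8, 1.2]
opening: -0.0001
gripper_force: 0.0
```

```bash
python3 - <<'E'
from h import *
for c,(x,y) in(("top",(220,160)),("side",(240,140))):
    im=read_camera(c)[y:y+150,x:x+200,::-1]; cv2.imwrite(f"pics/{c}1c.png",cv2.resize(im,(800,600),interpolation=cv2.INTER_CUBIC))
o=get_obs();print(o["tcp_pos"],o["ft_force"])
E
```

```text
[ 0.49674373 -0.04778178  0.16117247] [ 0.18716583 -0.38773206  0.47023843]
```

View pics/side1c.png

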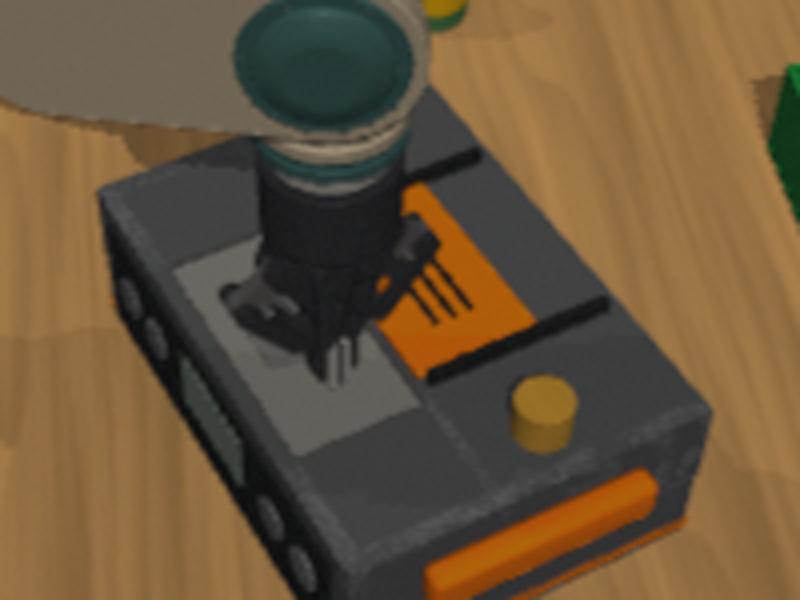

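The closed fingers hang over the right-hand part of the panel, clear of the hatch and the button (tips at about (340,380) in the crop). Next I lower them gently.

Request:
carry_out(
  moves=[
    {"slide":[0,0,0.1],"turn":[0,0,0],"fingers":-1},
    {"slide":[0,0,0.1],"turn":[0,0,0],"fingers":-1},
    {"slide":[0,0,0.1],"turn":[0,0,0],"fingers":-1},
    {"slide":[0,0,0.03],"turn":[0,0,0],"fingers":-1},
    {"slide":[0,0,0],"turn":[0,0,0],"fingers":-1},
    {"slide":[0,0,0],"turn":[0,0,0],"fingers":-1},
  ],
)

```text
time_s: 5.45
tcp_pos: [0.4965, -0.0487, 0.1404]
eef_rot: [3.141, 0.0, 1.933]
ft_force: [-0.2, 0.0, 0.2]
opening: -0.0
gripper_force: 0.0
```

Request:
carry_out(
  moves=[
    {"slide":[0,0,0.03],"turn":[0,0,0],"fingers":-1},
    {"slide":[0,0,0],"turn":[0,0,0],"fingers":-1},
  ],
)

```text
time_s: 5.7
tcp_pos: [0.4963, -0.0486, 0.1382]
eef_rot: [-3.141, -0.0, 1.933]
ft_force: [0.5, -0.7, -0.7]
opening: -0.0001
gripper_force: 0.0
```

Request:
carry_out(
  moves=[
    {"slide":[0,0,0.03],"turn":[0,0,0],"fingers":-1},
    {"slide":[0,0,0],"turn":[0,0,0],"fingers":-1},
  ],
)

```text
time_s: 5.95
tcp_pos: [0.4963, -0.0486, 0.1364]
eef_rot: [-3.141, -0.0, 1.933]
ft_force: [-0.6, -0.1, -0.1]
opening: -0.0001
gripper_force: 0.0
```

Request:
carry_out(
  moves=[
    {"slide":[0,0,0.02],"turn":[0,0,0],"fingers":-1},
    {"slide":[0,0,0],"turn":[0,0,0],"fingers":-1},
  ],
)

```text
time_s: 6.2
tcp_pos: [0.4963, -0.0486, 0.1353]
eef_rot: [-3.142, -0.0, 1.933]
ft_force: [0.2, 1.4, 0.4]
opening: 0.0002
gripper_force: 0.0
```

Request:
carry_out(
  moves=[
    {"slide":[0,0,0.02],"turn":[0,0,0],"fingers":-1},
    {"slide":[0,0,0],"turn":[0,0,0],"fingers":-1},
  ],
)

```text
time_s: 6.45
tcp_pos: [0.4965, -0.0486, 0.1347]
eef_rot: [3.141, 0.0, 1.933]
ft_force: [-2.4, 0.1, 3.5]
opening: -0.0001
gripper_force: 2.2
```

Request:
carry_out(
  moves=[
    {"slide":[0,0,0.02],"turn":[0,0,0],"fingers":-1},
    {"slide":[0,0,0],"turn":[0,0,0],"fingers":-1},
  ],
)

```text
time_s: 6.7
tcp_pos: [0.4965, -0.0486, 0.1347]
eef_rot: [3.141, 0.0, 1.933]
ft_force: [-5.7, 1.0, 12.2]
opening: 0.0001
gripper_force: 6.0
```

Contact is on the rigid panel at TCP z = 0.1347. Easing off a little, then feeling along +y of the station.

Request:
carry_out(
  moves=[
    {"slide":[0.05,0,-0.01],"turn":[0,0,0],"fingers":-1},
    {"slide":[0.1,0,0],"turn":[0,0,0],"fingers":-1},
    {"slide":[0.1,0,0],"turn":[0,0,0],"fingers":-1},
    {"slide":[0.1,0,0],"turn":[0,0,0],"fingers":-1},
  ],
)

```text
time_s: 7.2
tcp_pos: [0.4898, -0.0295, 0.1347]
eef_rot: [3.139, 0.003, 1.933]
ft_force: [0.7, -3.5, 6.2]
opening: 0.0003
gripper_force: 2.9
```

Request:
carry_out(
  moves=[
    {"slide":[0.1,0,0],"turn":[0,0,0],"fingers":-1},
    {"slide":[0.1,0,0],"turn":[0,0,0],"fingers":-1},
    {"slide":[0.1,0,0],"turn":[0,0,0],"fingers":-1},
  ],
)

```text
time_s: 7.58
tcp_pos: [0.4834, -0.0127, 0.1347]
eef_rot: [3.139, 0.003, 1.933]
ft_force: [1.1, -3.9, 4.9]
opening: 0.0001
gripper_force: 2.8
```

Request:
carry_out(
  moves=[
    {"slide":[0.1,0,0],"turn":[0,0,0],"fingers":-1},
    {"slide":[0,0,0],"turn":[0,0,0],"fingers":-1},
  ],
)

```text
time_s: 7.82
tcp_pos: [0.4811, -0.0065, 0.1346]
eef_rot: [3.139, 0.002, 1.934]
ft_force: [0.4, -1.9, 5.4]
opening: 0.0
gripper_force: 3.1
```

Request:
carry_out(
  moves=[
    {"slide":[0.1,0,0],"turn":[0,0,0],"fingers":-1},
    {"slide":[0,0,0],"turn":[0,0,0],"fingers":-1},
  ],
)

```text
time_s: 8.07
tcp_pos: [0.4778, -0.0004, 0.133]
eef_rot: [-3.141, -0.001, 1.934]
ft_force: [-0.4, 0.0, -0.7]
opening: -0.0002
gripper_force: 0.0
```

Request:
carry_out(
  moves=[
    {"slide":[0.1,0,0],"turn":[0,0,0],"fingers":-1},
    {"slide":[0,0,0],"turn":[0,0,0],"fingers":-1},
  ],
)

```text
time_s: 8.32
tcp_pos: [0.4758, 0.0051, 0.1333]
eef_rot: [-3.141, -0.0, 1.934]
ft_force: [0.9, 0.5, 0.5]
opening: 0.0001
gripper_force: 0.0
```

Request:
carry_out(
  moves=[
    {"slide":[0.1,0,0],"turn":[0,0,0],"fingers":-1},
    {"slide":[0,0,0],"turn":[0,0,0],"fingers":-1},
  ],
)

```text
time_s: 8.57
tcp_pos: [0.4739, 0.0106, 0.1336]
eef_rot: [-3.142, -0.0, 1.934]
ft_force: [0.8, -0.8, 0.2]
opening: -0.0001
gripper_force: 0.0
```

The support fell away at about (0.479, -0.003): the fingers have left the panel edge and are over the button's opening. I'll centre over it and press.

Request:
carry_out(
  moves=[
    {"slide":[0.07,0,0],"turn":[0,0,0],"fingers":-1},
    {"slide":[0,0,0.03],"turn":[0,0,0],"fingers":-1},
    {"slide":[0,0,0.03],"turn":[0,0,0],"fingers":-1},
    {"slide":[0,0,0],"turn":[0,0,0],"fingers":-1},
  ],
)

```text
time_s: 9.07
tcp_pos: [0.4726, 0.0144, 0.1302]
eef_rot: [3.141, -0.0, 1.934]
ft_force: [-1.3, 1.8, 3.2]
opening: -0.0003
gripper_force: 1.5
```

Request:
carry_out(
  moves=[
    {"slide":[0,0,0.03],"turn":[0,0,0],"fingers":-1},
    {"slide":[0,0,0.03],"turn":[0,0,0],"fingers":-1},
    {"slide":[0,0,0],"turn":[0,0,0],"fingers":-1},
  ],
)

```text
time_s: 9.45
tcp_pos: [0.4727, 0.0143, 0.1265]
eef_rot: [3.141, -0.0, 1.933]
ft_force: [-0.4, 2.4, 4.6]
opening: 0.0002
gripper_force: 2.4
```

Request:
carry_out(
  moves=[
    {"slide":[0,0,0.03],"turn":[0,0,0],"fingers":-1},
    {"slide":[0,0,0.02],"turn":[0,0,0],"fingers":-1},
    {"slide":[0,0,0],"turn":[0,0,0],"fingers":-1},
  ],
)

```text
time_s: 9.82
tcp_pos: [0.4727, 0.0143, 0.1246]
eef_rot: [3.141, 0.0, 1.933]
ft_force: [-5.3, 3.0, 12.1]
opening: 0.0002
gripper_force: 6.0
```

At the stop: 10 mm below the panel and 12 N. Hold briefly, then lift off straight.

Request:
carry_out(
  moves=[
    {"slide":[0,0,0],"turn":[0,0,0],"fingers":-1},
    {"slide":[0,0,0],"turn":[0,0,0],"fingers":-1},
    {"slide":[0,0,0],"turn":[0,0,0],"fingers":-1},
    {"slide":[0,0,0],"turn":[0,0,0],"fingers":-1},
    {"slide":[0,0,0],"turn":[0,0,0],"fingers":-1},
    {"slide":[0,0,0],"turn":[0,0,0],"fingers":-1},
    {"slide":[0,0,0],"turn":[0,0,0],"fingers":-1},
    {"slide":[0,0,0],"turn":[0,0,0],"fingers":-1},
  ],
)

```text
time_s: 10.82
tcp_pos: [0.4727, 0.0143, 0.1246]
eef_rot: [3.141, 0.0, 1.933]
ft_force: [-4.4, 2.8, 12.5]
opening: -0.0
gripper_force: 5.9
```

Request:
carry_out(
  moves=[
    {"slide":[0,0,-0.2],"turn":[0,0,0],"fingers":-1},
    {"slide":[0,0,-0.5],"turn":[0,0,0],"fingers":-1},
    {"slide":[0,0,-0.7],"turn":[0,0,0],"fingers":-1},
    {"slide":[0,0,-0.7],"turn":[0,0,0],"fingers":-1},
    {"slide":[0.7,-0.2,0],"turn":[0,0,0],"fingers":-1},
    {"slide":[0.7,-0.2,0],"turn":[0,0,0],"fingers":-1},
    {"slide":[0.7,-0.2,0],"turn":[0,0,0],"fingers":-1},
    {"slide":[0,0,0],"turn":[0,0,0],"fingers":-1},
  ],
)

```text
time_s: 11.82
tcp_pos: [0.3932, 0.1203, 0.2494]
eef_rot: [3.141, 0.001, 1.936]
ft_force: [0.9, -0.4, 0.2]
opening: 0.0001
gripper_force: 0.0
```

```bash
python3 - <<'E'
from h import *
im=read_camera("side")[140:290,240:440,::-1]; cv2.imwrite("pics/side2c.png",cv2.resize(im,(800,600),interpolation=cv2.INTER_CUBIC))
for r in find_in("side","hatch_mid")[:1]: print(r["score"],world("side",r["at"]))
o=get_obs();print(o["tcp_pos"],o["ft_force"])
E
```

```text
0.82 [0.59718228 0.05159731 0.12418448]
[0.39430965 0.11887891 0.24931575] [ 0.35495046 -1.17437819 -0.13072056]
```

View pics/side2c.png

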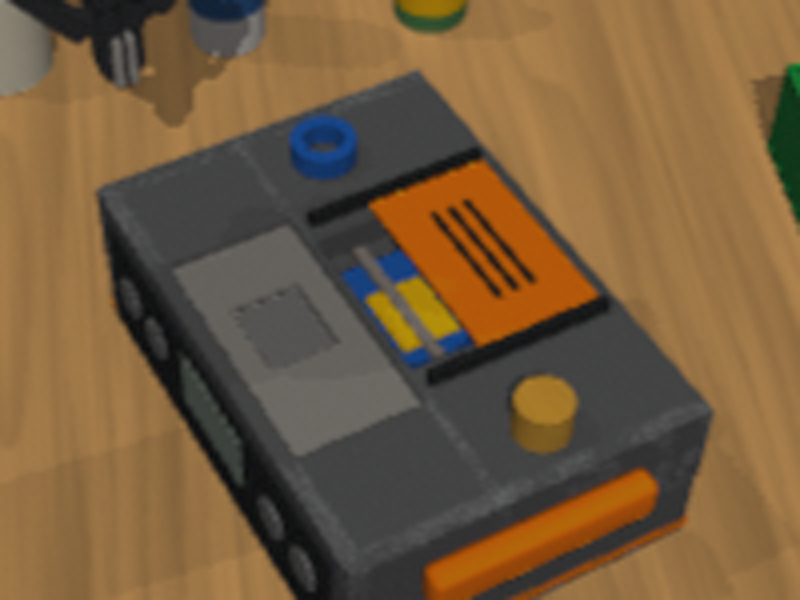

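The hatch has slid back about 43 mm and the battery shows at (410,300) in the crop. The tape and tin have not moved, and the hand is clear.

```bash
python3 -c "
from workcell import *
print(job_done())"
```

```text
the job is handed in; nothing more can be done
None
```

The job is handed in: I felt along the panel to the button with closed fingers and pressed it to its stop, and the hatch sprang open about 43 mm by itself and was still open, with the hand clear, in the last picture.

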